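# Free the clamp knob of the spindle sander

## Robot

A 6-joint arm with a two-finger parallel gripper is mounted at the origin on the work surface. World frame = base frame: x ahead of the robot, y to its left, z up, the work surface at z = 0. Lengths are in m, angles in degrees, forces in N, time in s.
With the tool pointing down it reaches from about 0.325 to 0.775 m from the base axis. Payload 5.5 kg.
Tool frame: the origin (TCP) lies between the finger pads, 19 mm behind the fingertips; this is the grasp point; z points along the fingers, y is the line along which they close (so a half turn about z gives the same grasp; the last joint's range is limited). The gripper opens to 88 mm and grips with 3 to 60 N. Pads are 20 mm wide; open, the fingers measure 115 mm over their backs; the gripper's body (75 mm by 178 mm) begins 61 mm behind the grasp point.
Start: joints at [-78.134, 5.22, 70.514, -0, 104.267, -3.249], TCP at [0.156, -0.579, 0.241] pointing down, gripper open.
Joint ranges: [-164.24, 164.24], [-49.07, 125.15], [9.68, 141.18], [-86.29, 266.29], [3.28, 154.24], [-151.56, 151.56]. Speed limits (degrees/s): [147.25, 147.25, 172.46, 180, 180, 180].

## Interface

Orientations are given as a 3x3 rotation matrix whose columns are the frame's x, y, z axes.
In Python, from plant import robot, grab_frame, calibration gives the robot as it stands.
- The arm moves only by the shell command python3 -m jog 'ROWS' [OPENING]. ROWS is JSON, a list of rows, each a list of 2 entries, a list of its own where there are three numbers: the shift along the tool's x, y, z as a fraction of full scale, then the turn, a rotation vector about the tool's x, y, z as a fraction of full scale. In form: [[[dx, dy, dz], [rx, ry, rz]], ...]. A call has exactly 8 rows; each row is the pose to reach, as a shift and turn from the pose commanded when the call began, along the tool's axes at that moment, turning the shorter way round; what a row does not reach only later rows make up. Full scale, the value 1, is 10 cm for a shift and 2 pi rad for a turn. A row lasts 1/8 s, in which the tool goes at most 62.5 mm and 10.7 degrees, less where a joint would pass 70% of its speed; a pose out of reach is approached as far as the arm can. A call with a number of a shift or a turn outside -1 to 1 is refused whole. A call with a gripper value outside its range is refused whole. OPENING is the opening, from 0 (shut) to 1 (fully open), set as the call begins (- or left out, the last holds). The fingers move at their own pace and stop on an object; the grip force is fixed at half the most. Time passes only in rows, so rows that repeat a pose let the fingers close, or fill a call up. It gives the time, the measured TCP pose, the force, the opening and the grip force at its end, in the units of the state.
- robot.read_state(): the state, without advancing time (a new reading comes with each control period).
- grab_frame(name): name is "side" or "top"; returns (picture, depth): 480x640x3 uint8, blue, green, red; 480x640 float32, m along the optical axis (not along the pixel's ray), 0 where there is no reading.
- calibration(name): a dict with "camera_matrix" (3x3 intrinsics, pixels), "k1" (the pictures are not rectified: a ray, as slopes to the right and down, at radius r is drawn at 1 + k1 r^2 times it, then the intrinsics apply), "camera_from_world" (4x4, takes a point from world to camera coordinates). Camera axes: x right, y up, looking along -z (the intrinsics and any distortion apply to the point x, -y, -z); pixel columns grow to the right and rows downward; lengths in m; the calibration is good to about 2 mm. A picture is of the moment at which its call begins. calibration takes no time and is no camera call.
- robot.finish_job(): hands the job in; it is judged then, once.
The state is a dict: "time": time; "joint_pos": joint angles; "joint_velocities": joint speeds; "effort": joint torques, N m; "position": TCP position; "tcp_rot": TCP orientation; "ft_force": force on the tool from outside, world axes, zero at the start; "moment": the same for the moment, N m; "gripper_width": opening from 0.0 (shut) to 1.0 (fully open); "finger_force": force on a finger pad.
Only numpy, scipy, OpenCV 4.12 (cv2) and the standard library are available. Lean on these libraries where they do the work, as an engineer would, in place of code of your own. Each camera call takes 0.05 s, during which the arm holds its last target. There are 200 camera calls.

## Task

To get the spindle sander ready for a new sleeve, first take the dark wooden panel off its plate, prop it up against the front of the glue caddy - one short end on the bench, leaning back steeply on the caddy's front edge - and let go of it. Then unscrew the orange clamp knob from the top of the spindle: nobody remembers whether its thread is left- or right-handed, so ease it one way and, if it will not give, the other. Lift the knob straight off by about a hand's breadth and finish while holding it up there, still, in the gripper, with everything else on the bench left where it is.

Things in the scene. Friction and masses are not known exactly. Their poses are not given: they have to be found in the camera images.
- panel: loose dark wooden panel, the work piece, 160 (its x) x 60 (its y) x 12 (its z) mm, about 85 g; starts lying flat on the sander's plate (plate top 10 mm above the bench), beside the spindle on its left (+y), its length roughly along x, about 150 mm from the spindle's axis; origin: centre of its underside; to be gripped across its 60 mm width
- panel_end_a (a point): centre of the panel's short end face at its +x end
- panel_end_b (a point): centre of the panel's short end face at its -x end
- caddy: glue caddy, a fixed open pine crate 120 (x) x 280 (y) x 100 (z) mm standing on the bench, with glue bottles inside up to 180 mm above the bench; origin: centre of its underside; its front is the flat board on its -x side, facing the robot, outer face 60 mm from the origin, top edge 100 mm above the bench; inside, the bottles begin 45 mm behind that front face; the bench in front of it is free
- caddy_rim (a point): middle of the top outer edge of the caddy's front board, where the panel may rest (100 mm above the bench); a panel leaned on it at 45 to 75 degrees from the horizontal stays by friction; axes as the caddy's
- sander: fixed spindle sander let into the bench: a grey cast plate 300 (x) x 420 (y) x 10 (z) mm on the bench, and standing up from its middle an upright sanding drum 40 mm across; the top washer (44 mm across) that the knob sits on is 115 mm above the bench; the spindle is locked and does not turn; origin: on the spindle's axis at bench height
- spindle_seat (a point): point on the spindle's axis at the top of the washer, 115 mm above the bench, where the underside of the screwed-down knob rests; z up
- knob: orange round clamp knob, 50 mm across, 34 mm high, 70 g, fluted rim, white line on top; origin: centre of its underside, z up its axis; starts screwed down tight on the spindle's threaded stud. Thread left-hand in some runs, right-hand in others; nothing outside shows which. It cannot be lifted before it is unscrewed, and stays as turned when let go
- knob_grip (a point): on the knob's axis, 25 mm above its underside: good TCP height to grip it (its upper part, 21 to 34 mm up, is a full 50 mm round). Turned the loosening way (counter-clockwise from above if right-hand, clockwise if left-hand) it turns easily (20 N of grip), rising 8 mm a turn with 1 mm of play, so the tool need not follow; the other way it stops dead within 0.15 rad and fingers slip round it
- stud_top (a point): top of the spindle's threaded stud, 20 mm above the seat, hidden inside the knob. Quick thread: after 1.8 rad of loosening from tight the knob is free of it, and at 2.4 rad it meets an end stop; in between it lifts straight off (if twisted hard on that stop it drags: ease back 0.2 rad first). That is more than one grasp can turn, so let go, turn back and grip again
- drill: bystander: red and black cordless drill standing on its battery, about 185 mm high, 220 mm long, left
- sleeve: bystander: spare sanding sleeve, brown tube 51 mm across, 100 mm high, standing, right of the sander
- spare_drum: bystander: spare slim sanding drum, brown, 25 mm across, 111 mm high, standing, right of the sander
- pencil: bystander: yellow pencil, 180 mm, lying on the bench near the robot
- wheel: bystander: wooden toy wheel, 62 mm across, 20 mm thick, lying flat, left
- turned_post: bystander: turned pale wooden post, 44 mm across, 125 mm high, standing, right of the sander
- glue: bystander: white glue bottle with a green label and orange cap, 56 mm across, 140 mm high, standing, left
Things that resemble listed ones, but are neither listed nor needed, are in the scene too. What is meant by the knob is not yellow, and is the smaller of those in its own colour.

How it is judged (in metres and radians):
On the way, in this order (a step that is already met when the one before it is completed fails the run):
1. the panel stands on a short end on the bench, leans on the front of the caddy, and has been let go (((angle between panel's own x axis and vertical between 0.1 and 0.93 rad and height (world z) of panel_end_b below 0.02 m) or (angle between panel's own x axis and vertical between 2.2116 and 3.0416 rad and height (world z) of panel_end_a below 0.02 m)) and angle between panel's own y axis and vertical between 1.3708 and 1.7708 rad and x of panel in the frame of caddy below -0.05 m and contact force between panel and caddy above 0.03 N and contact force between panel and the arm below 0.05 N and contact force between panel and the fingers below 0.05 N and linear speed of panel below 0.03 m/s), for 0.3 s.
2. the knob has been unscrewed and is lifted off the spindle in the gripper (z of knob in the frame of spindle_seat above 0.06 m and contact force between knob and the fingers above 1 N), for 0.2 s.
At the end, for the whole second after the job is handed in: Panel on a short end on the bench (end under 20 mm up), leaning on the caddy front at 37-84 deg from horizontal, level across within 0.2 rad, at rest, untouched; knob held still in the fingers, upright within 0.4 rad, underside 60-300 mm above its seat, touching no sander, panel or caddy (all of step 1 and all of step 2 and z of knob in the frame of spindle_seat below 0.3 m and angle between knob's own z axis and vertical below 0.4 rad and linear speed of knob below 0.03 m/s and contact force between knob and sander below 0.1 N and contact force between knob and panel below 0.1 N and contact force between knob and caddy below 0.1 N); the arm keeps its last pose, push and grip.
It fails at once if a bystander was pushed more than 40 mm or knocked over (distance of any of drill, sleeve, spare_drum, pencil, wheel, turned_post, glue from where it was at the start of the episode above 0.04 m or angle between any of drill, sleeve, spare_drum, turned_post, glue's own z axis and vertical above 0.5 rad).
It also fails if it takes over 72 s, if anything falls off the work surface, if the arm or the gripper's body presses on something with over 40 N, if the wrist force passes 120 N, or if a joint passes its speed limit or range.

## Working session

There is one attempt and no reset: what is moved stays moved. The work goes in short steps, Python scripts to look and compute and a shell command to move; the robot and the scene stay as the last step left them, time stands still between calls to the robot, and variables do not carry over. Pictures are saved under pics/ and viewed, at most 10 in all, crops included, and the job is handed in when it is done.

```bash
ls; mkdir -p pics; cat > h.py <<'E'
import numpy as np, cv2
from plant import robot, grab_frame, calibration
def world(name,u,v,d=None,z=None):
    c=calibration(name);K=np.array(c["camera_matrix"]);T=np.array(c["camera_from_world"])
    p=cv2.undistortPoints(np.array([[[u,v]]],float),np.eye(3),None) if 0 else None
    x=(u-K[0,2])/K[0,0];y=(v-K[1,2])/K[1,1];k=c["k1"]
    s=1.0
    for _ in range(20): s=1/(1+k*((x*s)**2+(y*s)**2))
    ray=np.array([x*s,-y*s,-1.0]);R=T[:3,:3];t=T[:3,3]
    o=-R.T@t;dr=R.T@ray
    if d is None: d=(z-o[2])/dr[2]
    return o+d*dr
def tri(a,b):
    # a,b=(name,u,v)
    A=[];r=np.zeros(3);M=np.zeros((3,3))
    for n,u,v in (a,b):
        o=world(n,u,v,d=0.);q=world(n,u,v,d=1.)-o;q/=np.linalg.norm(q)
        P=np.eye(3)-np.outer(q,q);M+=P;r+=P@o;A.append((P,o))
    X=np.linalg.solve(M,r);return X,[np.linalg.norm(P@(X-o)) for P,o in A]
E
python3 - <<'E'
from h import *
for n in("side","top"):
    im,d=grab_frame(n);cv2.imwrite(f"pics/{n}0.png",im);np.save(f"{n}0.npy",d)
    c=calibration(n);T=np.array(c["camera_from_world"]);print(n,-T[:3,:3].T@T[:3,3],c["k1"],c["camera_matrix"])
s=robot.read_state();print(s)
E
```

```text
pics
side [ 0.14354199 -0.93492803  1.13378569] -0.015960957734224356 [[550.39267723   0.         318.69966857]
 [  0.         550.39267723 237.67317193]
 [  0.           0.           1.        ]]
top [ 0.32240142 -0.01342036  1.26656697] -0.052522692300187405 [[448.84722654   0.         319.95877495]
 [  0.         448.84722654 245.35294713]
 [  0.           0.           1.        ]]
{'time': 0.1, 'joint_pos': array([-7.81357615e+01,  5.25819502e+00,  7.05731269e+01,  4.32533059e-04,
        1.04265570e+02, -3.24929027e+00]), 'joint_velocities': array([ 0.09544755, -0.14433107, -0.09481406, -0.04548114, -0.04291948,
        0.08028951]), 'effort': array([ 3.56733733e-03, -4.47858882e+01, -4.07569134e+01,  7.01113720e-02,
        2.84374121e-02, -1.11214090e-04]), 'position': array([ 0.15638874, -0.57903351,  0.24034444]), 'tcp_rot': array([[ 9.65410627e-01,  2.60733973e-01, -3.40515811e-04],
       [ 2.60734175e-01, -9.65409212e-01,  1.65646308e-03],
       [ 1.03159100e-04, -1.68795117e-03, -9.99998570e-01]]), 'ft_force': array([ 0.12965861, -0.01150579,  0.13463067]), 'moment': array([-0.01821806, -0.02630499,  0.04729659]), 'finger_force': 0.0, 'gripper_width': 1.001081113242485}
```

View pics/side0.png

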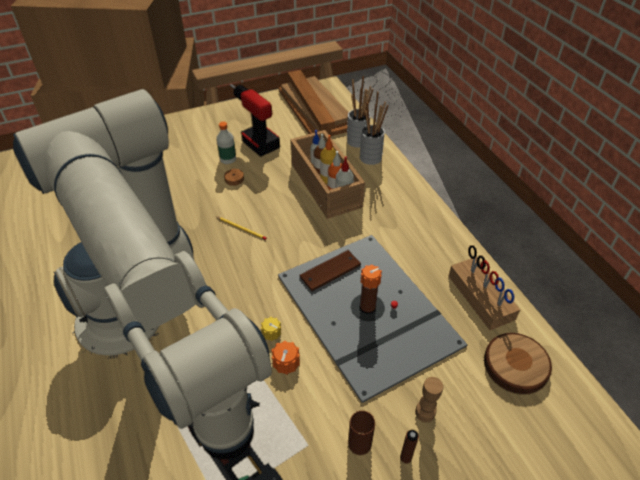

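View pics/top0.png

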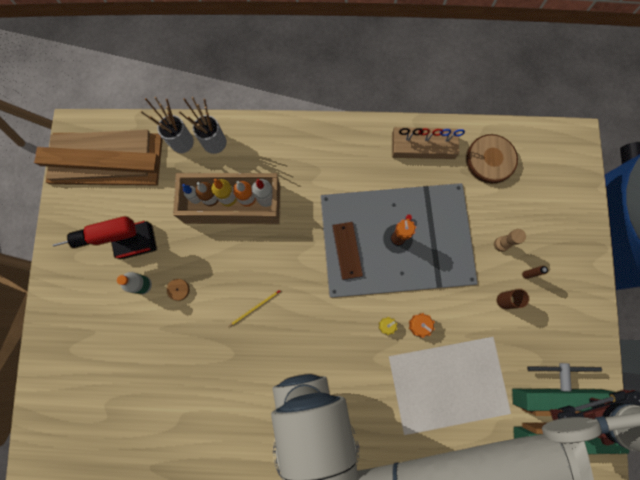

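The side view shows the knob on the spindle at about (372,276), the panel around (330,271) and the caddy around (327,173). The top view shows the knob at (405,229), the panel around (347,250) and the caddy's front edge running from (176,217) to (278,222). I'll enlarge crops of both.

```bash
python3 - <<'E'
import cv2,numpy as np
t=cv2.imread("pics/top0.png");s=cv2.imread("pics/side0.png")
cv2.imwrite("pics/t1.png",cv2.resize(t[165:305,165:435-10],None,fx=3,fy=3,interpolation=cv2.INTER_CUBIC))
cv2.imwrite("pics/s1.png",cv2.resize(s[125:325,265:415],None,fx=3,fy=3,interpolation=cv2.INTER_CUBIC)[:600])
E
```

```text
(no output)
```

View pics/t1.png

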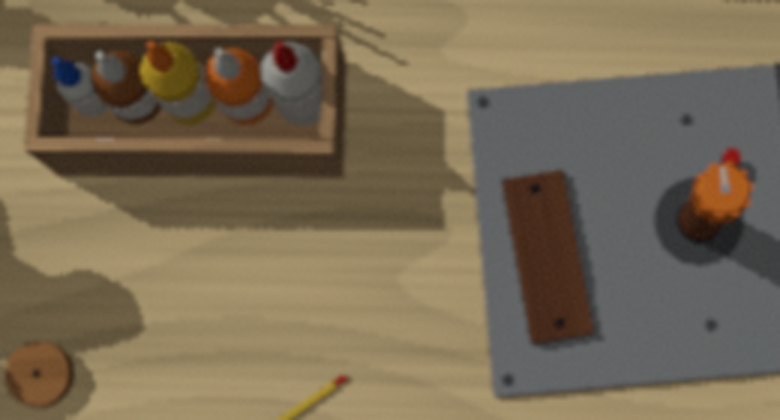

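View pics/s1.png

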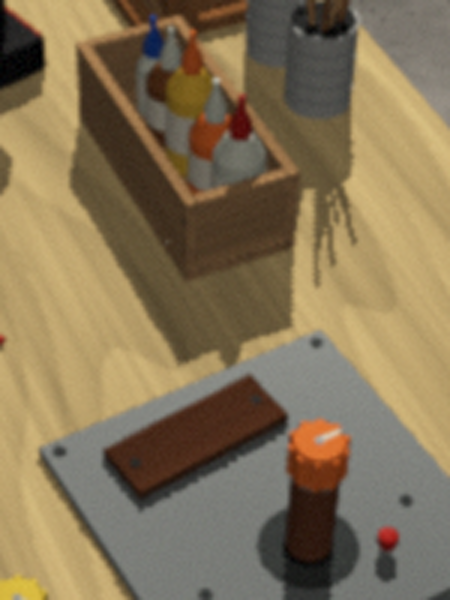

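The enlarged crops give sharp panel corners, the knob top, the caddy's rim corners and a red ball beside the spindle. I'll triangulate all of them.

```bash
python3 - <<'E'
from h import *
D={n:np.load(n+"0.npy") for n in("top","side")}
P={"pan+x+y":((503,181),(250,376)),"pan+x-y":((565,171),(287,412)),"pan-x-y":((593,334),(142,487)),"pan-x+y":((534,344),(105,453)),
"knobtop":((724,187),(320,440)),"ball":((731,157),(388,538)),"rimL":((28,150),(80,47)),"rimR":((338,153),(190,205)),
"rivet+x":((535,188),(255,399)),"rivet-x":((560,323),(135,463)),"plate+x+y":((469,90),(321,332)),"plate-x+y":((497,396),(41,452))}
for k,(t,s) in P.items():
    t=[165+(a+.5)/3-.5 for a in t];s=[265+(s[0]+.5)/3-.5,125+(s[1]+.5)/3-.5]
    X,e=tri(("top",*t),("side",*s))
    dz=[world(n,*p,d=float(D[n][int(round(p[1])),int(round(p[0]))])).round(3) for n,p in(("top",t),("side",s))]
    print(k,X.round(4),np.round(e,4),*dz)
E
```

```text
pan+x+y [ 0.6153 -0.0312  0.0182] [0.0016 0.0016] [ 0.614 -0.031  0.018] [ 0.614 -0.037  0.025]
pan+x-y [ 0.6242 -0.0896  0.0258] [0.0014 0.0014] [ 0.627 -0.09   0.009] [ 0.627 -0.088  0.024]
pan-x-y [ 0.4713 -0.1173  0.0257] [0.0029 0.0029] [ 0.47  -0.118  0.011] [ 0.476 -0.114  0.021]
pan-x+y [ 0.4604 -0.0628  0.0164] [0.0014 0.0014] [ 0.459 -0.062  0.02 ] [ 0.46  -0.069  0.024]
knobtop [ 0.5833 -0.2178  0.1465] [0.0008 0.0008] [ 0.582 -0.217  0.148] [ 0.583 -0.22   0.149]
ball [ 0.6411 -0.2471  0.0252] [0.0011 0.0011] [ 0.64  -0.246  0.027] [ 0.639 -0.252  0.033]
rimL [0.618  0.4006 0.0926] [0.0016 0.0016] [0.616 0.4   0.095] [0.617 0.393 0.098]
rimR [0.6186 0.1172 0.1035] [0.0023 0.0023] [0.63  0.124 0.049] [0.624 0.124 0.096]
rivet+x [ 0.6071 -0.0613  0.0218] [0.0005 0.0005] [ 0.608 -0.061  0.017] [ 0.606 -0.064  0.025]
rivet-x [ 0.4796 -0.0865  0.0202] [0.0009 0.0009] [ 0.479 -0.086  0.018] [ 0.48  -0.089  0.023]
plate+x+y [0.7074 0.0035 0.0059] [0.0007 0.0007] [0.706 0.004 0.009] [0.707 0.002 0.008]
plate-x+y [ 0.4122 -0.0294  0.0034] [0.0014 0.0014] [ 0.41  -0.029  0.01 ] [ 0.411 -0.038  0.014]
```

```bash
cat >> h.py <<'E'
from scipy.spatial.transform import Rotation as Ro
def down(yaw):  # tool x at yaw (deg), z down
    a=np.radians(yaw);return np.array([[np.cos(a),np.sin(a),0],[np.sin(a),-np.cos(a),0],[0,0,-1]])
def tilt(yaw,t): # tool tipped forward (about -y world) by t deg from down
    return Ro.from_euler('y',-t,degrees=True).as_matrix()@down(yaw)
def need(pos,R):
    s=robot.read_state();C=np.array(s["tcp_rot"])
    print("t",round(s["time"],2),"pos",s["position"].round(4),"j",np.round(s["joint_pos"],1),"F",s["ft_force"].round(2),"M",s["moment"].round(3),"g",round(s["gripper_width"],3),round(s["finger_force"],1))
    print("shift",(C.T@(np.array(pos)-s["position"])/.1).round(3),"turn",(Ro.from_matrix(C.T@R).as_rotvec()/2/np.pi).round(4))
E
python3 -c "
from h import *
need([.543,-.0745,.13],down(11))"
```

```text
t 0.1 pos [ 0.1564 -0.579   0.2403] j [-78.1   5.3  70.6   0.  104.3  -3.2] F [ 0.13 -0.01  0.13] M [-0.018 -0.026  0.047] g 1.001 0.0
shift [ 5.048 -3.861  1.11 ] turn [-0.0003 -0.      0.0114]
```

```bash
A='[[[0.15,-0.1,0],[0,0,0.002]],[[0.3,-0.2,0],[0,0,0.005]],[[0.45,-0.35,0],[0,0,0.008]],[[0.6,-0.45,0],[0,0,0.011]],[[0.75,-0.55,0],[0,0,0.011]],[[0.9,-0.7,0],[0,0,0.011]],[[1,-0.77,0],[0,0,0.011]],[[1,-0.77,0],[0,0,0.011]]]'; unset A
python3 -m jog '[[[0.1,-0.08,0],[0,0,0.002]],[[0.25,-0.2,0],[0,0,0.005]],[[0.4,-0.3,0],[0,0,0.008]],[[0.55,-0.42,0],[0,0,0.011]],[[0.7,-0.54,0],[0,0,0.011]],[[0.85,-0.65,0],[0,0,0.011]],[[1,-0.77,0],[0,0,0.011]],[[1,-0.77,0],[0,0,0.011]]]' 1
python3 -m jog '[[[0.12,-0.09,0],[0,0,0]],[[0.25,-0.2,0],[0,0,0]],[[0.4,-0.3,0],[0,0,0]],[[0.55,-0.42,0],[0,0,0]],[[0.7,-0.54,0],[0,0,0]],[[0.85,-0.65,0],[0,0,0]],[[1,-0.77,0],[0,0,0]],[[1,-0.77,0],[0,0,0]]]'
python3 -m jog '[[[0.12,-0.09,0],[0,0,0]],[[0.25,-0.2,0],[0,0,0]],[[0.4,-0.3,0],[0,0,0]],[[0.55,-0.42,0],[0,0,0]],[[0.7,-0.54,0],[0,0,0]],[[0.85,-0.65,0],[0,0,0]],[[1,-0.77,0],[0,0,0]],[[1,-0.77,0],[0,0,0]]]'
python3 -m jog '[[[0.12,-0.09,0],[0,0,0]],[[0.25,-0.2,0],[0,0,0]],[[0.4,-0.3,0],[0,0,0]],[[0.55,-0.42,0],[0,0,0]],[[0.7,-0.54,0],[0,0,0]],[[0.85,-0.65,0],[0,0,0]],[[1,-0.77,0],[0,0,0]],[[1,-0.77,0],[0,0,0]]]'
python3 -c "
from h import *
need([.543,-.0745,.06],down(11))"
```

```text
time: 1.1
position: [0.2338, -0.4779, 0.2417]
tcp_rot: [[0.981, 0.195, 0.0], [0.195, -0.981, -0.001], [0.0, 0.001, -1.0]]
ft_force: [-0.2, 0.0, 0.3]
gripper_width: 1.0
finger_force: 0.0
time: 2.1
position: [0.3171, -0.383, 0.2415]
tcp_rot: [[0.981, 0.195, 0.0], [0.195, -0.981, -0.0], [0.0, 0.0, -1.0]]
ft_force: [-0.9, -0.3, -0.1]
gripper_width: 1.0
finger_force: 0.0
time: 3.1
position: [0.4002, -0.2879, 0.2413]
tcp_rot: [[0.981, 0.196, 0.0], [0.196, -0.981, 0.0], [0.0, -0.0, -1.0]]
ft_force: [-0.5, -1.4, 0.9]
gripper_width: 0.998
finger_force: 0.0
time: 4.1
position: [0.4833, -0.1931, 0.2411]
tcp_rot: [[0.981, 0.195, -0.0], [0.195, -0.981, 0.0], [-0.0, -0.0, -1.0]]
ft_force: [-1.3, -0.2, 1.0]
gripper_width: 1.001
finger_force: 0.0
t 4.1 pos [ 0.4833 -0.1931  0.2411] j [-25.5  -7.   82.7   0.  104.4  53.2] F [-1.25 -0.19  1.04] M [-0.021 -0.011  0.025] g 1.001 0.0
shift [ 0.817 -1.046  1.811] turn [-0.0001  0.      0.0007]
```

```bash
python3 -m jog '[[[0.1,-0.12,0.05],[0,0,0]],[[0.25,-0.3,0.15],[0,0,0]],[[0.4,-0.48,0.3],[0,0,0]],[[0.55,-0.66,0.45],[0,0,0]],[[0.7,-0.84,0.6],[0,0,0]],[[0.82,-1,0.75],[0,0,0]],[[0.82,-1,0.85],[0,0,0]],[[0.82,-1,0.85],[0,0,0]]]'
python3 -m jog '[[[0,-0.046,0.1],[0,0,0]],[[0,-0.046,0.25],[0,0,0]],[[0,-0.046,0.4],[0,0,0]],[[0,-0.046,0.55],[0,0,0]],[[0,-0.046,0.7],[0,0,0]],[[0,-0.046,0.85],[0,0,0]],[[0,-0.046,0.96],[0,0,0]],[[0,-0.046,0.96],[0,0,0]]]'
python3 -c "
from h import *
need([.543,-.0745,.031],down(11))
im,d=grab_frame('side');cv2.imwrite('pics/s2.png',cv2.resize(im[180:330,240:440],None,fx=4,fy=4,interpolation=cv2.INTER_CUBIC))"
```

```text
time: 5.1
position: [0.5431, -0.0805, 0.1553]
tcp_rot: [[0.981, 0.193, -0.002], [0.193, -0.981, -0.0], [-0.002, -0.0, -1.0]]
ft_force: [0.4, -0.3, 0.5]
gripper_width: 1.006
finger_force: 0.0
time: 6.1
position: [0.5422, -0.0756, 0.0591]
tcp_rot: [[0.981, 0.193, -0.002], [0.193, -0.981, 0.0], [-0.002, -0.001, -1.0]]
ft_force: [-0.5, -0.1, 0.4]
gripper_width: 1.004
finger_force: 0.0
t 6.1 pos [ 0.5422 -0.0756  0.0591] j [-11.5  -0.3  94.8  -0.   85.6  67.3] F [-0.46 -0.07  0.37] M [-0.028 -0.037 -0.016] g 1.004 0.0
shift [ 0.011 -0.009  0.281] turn [-0.0001  0.0003  0.0004]
```

View pics/s2.png

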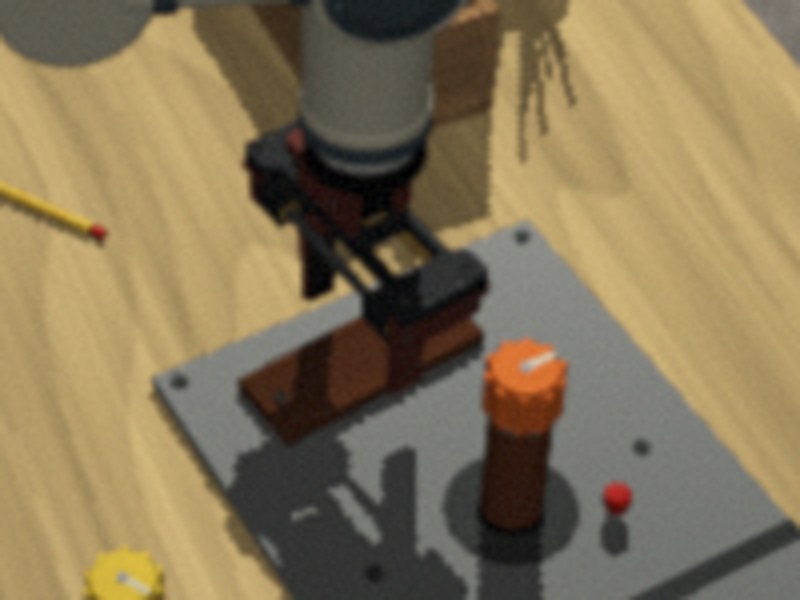

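The open fingers straddle the panel at about (405,375) and (318,270), with the knob clear at (525,370). Next I lower, close the gripper and lift slightly.

```bash
python3 -m jog '[[[0.01,-0.01,0.06],[0,0,0]],[[0.01,-0.01,0.12],[0,0,0]],[[0.01,-0.01,0.17],[0,0,0]],[[0.01,-0.01,0.21],[0,0,0]],[[0.01,-0.01,0.24],[0,0,0]],[[0.01,-0.01,0.26],[0,0,0]],[[0.01,-0.01,0.275],[0,0,0]],[[0.01,-0.01,0.275],[0,0,0]]]'
python3 -m jog '[[[0,0,0],[0,0,0]],[[0,0,0],[0,0,0]],[[0,0,0],[0,0,0]],[[0,0,0],[0,0,0]],[[0,0,0],[0,0,0]],[[0,0,0],[0,0,0]],[[0,0,0],[0,0,0]],[[0,0,0],[0,0,0]]]' 0.5
python3 -c "
from h import *
need([.52,.19,.17],tilt(0,62))"
```

```text
time: 7.15
position: [0.5435, -0.0745, 0.0328]
tcp_rot: [[0.981, 0.193, -0.0], [0.193, -0.981, 0.0], [-0.0, -0.0, -1.0]]
ft_force: [-0.5, 0.1, 0.5]
gripper_width: 0.996
finger_force: 0.0
time: 8.15
position: [0.5436, -0.0745, 0.0329]
tcp_rot: [[0.981, 0.193, 0.0], [0.193, -0.981, -0.0], [0.0, 0.0, -1.0]]
ft_force: [0.4, 0.5, 1.1]
gripper_width: 0.678
finger_force: 30.0
t 8.15 pos [ 0.5436 -0.0745  0.0329] j [-11.4   0.9  96.3  -0.   82.8  67.5] F [0.37 0.52 1.11] M [-0.023 -0.019  0.083] g 0.678 30.0
shift [ 0.28  -2.641 -1.371] turn [-0.0168  0.1716  0.0279]
```

```bash
python3 -m jog '[[[0,0,-0.08],[0,0,0]],[[0,0,-0.2],[0,0,0]],[[0,0,-0.35],[0,0,0]],[[0,0,-0.5],[0,0,0]],[[0,0,-0.65],[0,0,0]],[[0,0,-0.8],[0,0,0]],[[0,0,-0.95],[0,0,0]],[[0,0,-1],[0,0,0]]]'
python3 -m jog '[[[0,-0.1,-0.05],[0,0,0]],[[0,-0.22,-0.1],[0,0,0]],[[0.01,-0.35,-0.15],[0,0,0]],[[0.02,-0.5,-0.2],[0,0,0]],[[0.02,-0.65,-0.25],[0,0,0]],[[0.03,-0.8,-0.3],[0,0,0]],[[0.04,-0.92,-0.35],[0,0,0]],[[0.04,-1,-0.37],[0,0,0]]]'
python3 -m jog '[[[0,-0.12,0],[0,0,0]],[[0,-0.25,0],[0,0,0]],[[0.01,-0.4,0],[0,0,0]],[[0.02,-0.55,0],[0,0,0]],[[0.02,-0.7,0],[0,0,0]],[[0.03,-0.85,0],[0,0,0]],[[0.04,-0.95,0],[0,0,0]],[[0.04,-1,0],[0,0,0]]]'
python3 -c "
from h import *
need([.50,.19,.17],tilt(0,62))"
```

```text
time: 9.15
position: [0.5441, -0.0746, 0.1344]
tcp_rot: [[0.981, 0.193, 0.002], [0.193, -0.981, -0.0], [0.002, 0.001, -1.0]]
ft_force: [0.3, -0.3, -0.4]
gripper_width: 0.674
finger_force: 30.0
time: 10.15
position: [0.5282, 0.0252, 0.1704]
tcp_rot: [[0.981, 0.194, 0.001], [0.194, -0.981, -0.0], [0.001, 0.0, -1.0]]
ft_force: [-0.9, 0.1, -1.8]
gripper_width: 0.68
finger_force: 30.0
time: 11.15
position: [0.5126, 0.1239, 0.1698]
tcp_rot: [[0.981, 0.194, -0.0], [0.194, -0.981, -0.0], [-0.0, 0.0, -1.0]]
ft_force: [-0.3, -0.4, -1.4]
gripper_width: 0.68
finger_force: 30.0
t 11.15 pos [0.5126 0.1239 0.1698] j [ 9.9 -6.1 89.  -0.  97.1 88.7] F [-0.31 -0.38 -1.36] M [-0.003  0.01  -0.013] g 0.68 30.0
shift [ 0.004 -0.673 -0.002] turn [-0.0168  0.1717  0.028 ]
```

```bash
python3 -m jog '[[[0,-0.08,0],[-0.0021,0.0215,0.0035]],[[0,-0.17,0],[-0.0042,0.043,0.007]],[[0,-0.26,0],[-0.0063,0.0645,0.0105]],[[0,-0.35,0],[-0.0084,0.086,0.014]],[[0,-0.44,0],[-0.0105,0.1073,0.0175]],[[0,-0.53,0],[-0.0126,0.1288,0.021]],[[0,-0.61,0],[-0.0147,0.1502,0.0245]],[[0,-0.67,0],[-0.0168,0.1717,0.028]]]'
python3 -c "
from h import *
t=np.radians(62);c=np.array([.618-.1/np.tan(t)-.008,.19,.004])
need(c+.08*np.array([np.cos(t),0,np.sin(t)])+.022*np.array([-np.sin(t),0,np.cos(t)]),tilt(0,62))"
```

```text
time: 12.15
position: [0.5006, 0.1902, 0.1699]
tcp_rot: [[0.466, -0.002, 0.885], [-0.002, -1.0, -0.001], [0.885, -0.001, -0.466]]
ft_force: [2.5, 2.3, 4.1]
gripper_width: 0.677
finger_force: 30.0
t 12.15 pos [0.5006 0.1902 0.1699] j [ 35.6 -49.1 137.1 -46.4  45.3 145. ] F [2.48 2.29 4.09] M [0.163 0.353 0.109] g 0.677 30.0
shift [-4.060e-01  1.000e-03  1.053e+00] turn [ 0.0001 -0.0007 -0.0003]
```

```bash
python3 -m jog '[[[0.03,0,0.06],[0,0,0]],[[0.08,0,0.15],[0,0,0]],[[0.13,0,0.25],[0,0,0]],[[0.18,0,0.35],[0,0,0]],[[0.23,0,0.45],[0,0,0]],[[0.28,0,0.55],[0,0,0]],[[0.32,0,0.62],[0,0,0]],[[0.345,0,0.655],[0,0,0]]]'
python3 -c "
from h import *
t=np.radians(62);c=np.array([.618-.1/np.tan(t)-.008,.19,.004])
need(c+.08*np.array([np.cos(t),0,np.sin(t)])+.022*np.array([-np.sin(t),0,np.cos(t)]),tilt(0,62))
im,d=grab_frame('side');cv2.imwrite('pics/s3.png',cv2.resize(im[80:230,240:440],None,fx=4,fy=4,interpolation=cv2.INTER_CUBIC))"
```

```text
time: 13.15
position: [0.576, 0.189, 0.1706]
tcp_rot: [[0.469, -0.003, 0.883], [-0.002, -1.0, -0.003], [0.883, -0.0, -0.469]]
ft_force: [0.4, 0.3, -0.2]
gripper_width: 0.68
finger_force: 30.0
t 13.15 pos [0.576  0.189  0.1706] j [ 28.  -34.2 128.6 -45.7  35.7 143.9] F [ 0.45  0.28 -0.22] M [-0.001  0.52   0.008] g 0.68 30.0
shift [-0.761 -0.01   0.393] turn [ 0.0004 -0.0001 -0.0003]
```

View pics/s3.png

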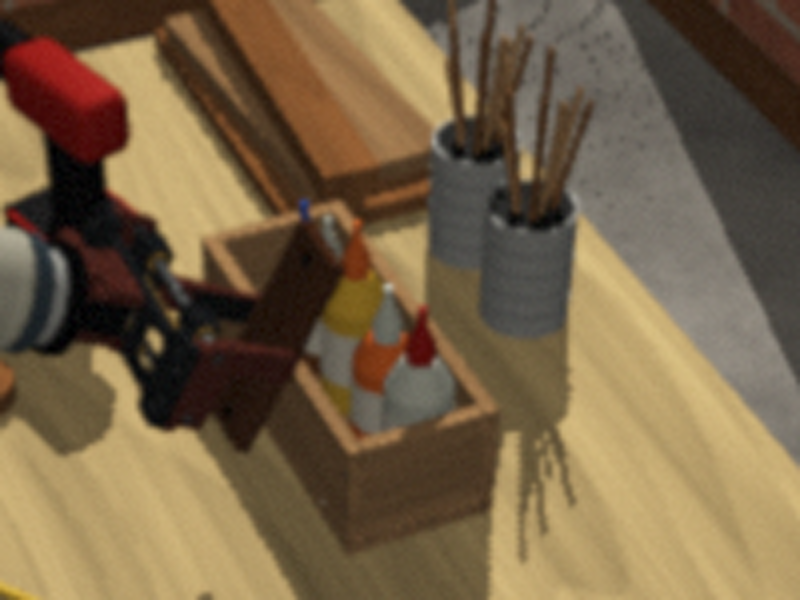

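The panel is held square to the caddy front, spanning crop pixels (320,245) to (240,440), clear of the rim and the bottles. I'll descend to just above the bench.

```bash
python3 -m jog '[[[-0.08,0,0.04],[0,0,0]],[[-0.2,0,0.1],[0,0,0]],[[-0.32,0,0.17],[0,0,0]],[[-0.44,0,0.23],[0,0,0]],[[-0.56,0,0.29],[0,0,0]],[[-0.66,0,0.34],[0,0,0]],[[-0.73,0,0.38],[0,0,0]],[[-0.76,0,0.39],[0,0,0]]]'
python3 -m jog '[[[-0.01,0,0],[0,0,0]],[[-0.02,0,0.01],[0,0,0]],[[-0.025,0,0.01],[0,0,0]],[[-0.03,0,0.015],[0,0,0]],[[-0.03,0,0.015],[0,0,0]],[[-0.03,0,0.015],[0,0,0]],[[-0.03,0,0.015],[0,0,0]],[[-0.03,0,0.015],[0,0,0]]]'
python3 -c "
from h import *
t=np.radians(62);c=np.array([.618-.1/np.tan(t),.19,0])
need(c+.08*np.array([np.cos(t),0,np.sin(t)])+.022*np.array([-np.sin(t),0,np.cos(t)]),tilt(0,62))"
```

```text
time: 14.2
position: [0.5724, 0.1789, 0.0932]
tcp_rot: [[0.485, 0.014, 0.875], [0.005, -1.0, 0.013], [0.875, -0.002, -0.485]]
ft_force: [-0.4, -0.0, -1.5]
gripper_width: 0.678
finger_force: 30.0
time: 15.2
position: [0.5721, 0.1784, 0.0908]
tcp_rot: [[0.486, 0.016, 0.874], [0.006, -1.0, 0.015], [0.874, -0.002, -0.486]]
ft_force: [0.1, -0.2, -1.5]
gripper_width: 0.681
finger_force: 30.0
t 15.2 pos [0.5721 0.1784 0.0908] j [ 25.6 -30.5 134.3 -52.2  27.5 151.5] F [ 0.08 -0.16 -1.46] M [-0.021  0.547 -0.03 ] g 0.681 30.0
shift [-0.033 -0.114  0.145] turn [-0.0024  0.0029  0.001 ]
```

Joint 6 is at its limit, so the 62° pose is out of reach here. I'll use a shallower 54° lean and a slightly smaller y.

```bash
python3 -m jog '[[[0,0.03,-0.03],[0,-0.003,0]],[[0,0.06,-0.06],[0,-0.007,0]],[[0,0.1,-0.09],[0,-0.011,0]],[[0.01,0.12,-0.09],[0,-0.015,0]],[[0.01,0.12,-0.09],[0,-0.019,0]],[[0.01,0.12,-0.09],[0,-0.022,0]],[[0.01,0.12,-0.09],[0,-0.022,0]],[[0.01,0.12,-0.09],[0,-0.022,0]]]'
python3 -c "
from h import *
t=np.radians(54);c=np.array([.618-.1/np.tan(t)-.006,.175,0.003])
need(c+.08*np.array([np.cos(t),0,np.sin(t)])+.022*np.array([-np.sin(t),0,np.cos(t)]),tilt(0,54))"
```

```text
time: 16.2
position: [0.5648, 0.1662, 0.0957]
tcp_rot: [[0.602, 0.016, 0.799], [0.008, -1.0, 0.014], [0.799, -0.002, -0.602]]
ft_force: [-0.2, -0.6, -1.6]
gripper_width: 0.683
finger_force: 30.0
t 16.2 pos [0.5648 0.1662 0.0957] j [ 22.6 -32.2 130.6 -31.2  34.6 129.9] F [-0.17 -0.64 -1.57] M [0.061 0.423 0.033] g 0.683 30.0
shift [-0.096 -0.087  0.122] turn [-0.0022  0.0027  0.0013]
```

```bash
python3 -m jog '[[[-0.01,0,0.01],[0,0,0]],[[-0.03,-0.01,0.03],[-0.001,0.001,0]],[[-0.05,-0.02,0.06],[-0.0015,0.002,0.001]],[[-0.07,-0.03,0.09],[-0.002,0.0027,0.0013]],[[-0.085,-0.03,0.11],[-0.0022,0.0027,0.0013]],[[-0.095,-0.03,0.12],[-0.0022,0.0027,0.0013]],[[-0.095,-0.03,0.12],[-0.0022,0.0027,0.0013]],[[-0.095,-0.03,0.12],[-0.0022,0.0027,0.0013]]]'
python3 -c "
from h import *
t=np.radians(54);c=np.array([.618-.1/np.tan(t),.168,0.00])
need(c+.08*np.array([np.cos(t),0,np.sin(t)])+.022*np.array([-np.sin(t),0,np.cos(t)]),tilt(0,54))
im,d=grab_frame('side');cv2.imwrite('pics/s4.png',cv2.resize(im[110:230,260:420],None,fx=5,fy=5,interpolation=cv2.INTER_CUBIC))"
```

```text
time: 17.2
position: [0.5688, 0.1694, 0.0814]
tcp_rot: [[0.588, -0.0, 0.809], [-0.0, -1.0, 0.0], [0.809, -0.0, -0.588]]
ft_force: [-0.1, -0.9, -1.3]
gripper_width: 0.677
finger_force: 30.0
t 17.2 pos [0.5688 0.1694 0.0814] j [ 23.7 -29.7 131.1 -37.1  32.6 137. ] F [-0.06 -0.87 -1.27] M [0.044 0.5   0.027] g 0.677 30.0
shift [0.003 0.014 0.069] turn [-0. -0. -0.]
```

View pics/s4.png

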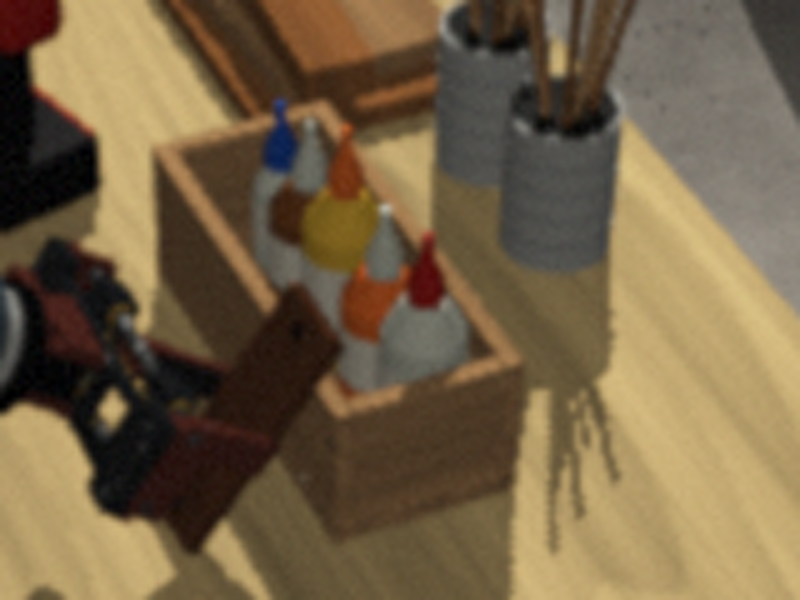

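The panel hangs just in front of the rim: upper end near (315,320), lower end near (195,545), and its near edge inside the caddy's corner at (345,410). I'll ease it in along the tool axis and check the force.

```bash
python3 -m jog '[[[0,0,0.01],[0,0,0]],[[0,0,0.02],[0,0,0]],[[0,0,0.03],[0,0,0]],[[0,0,0.04],[0,0,0]],[[0,0,0.05],[0,0,0]],[[0,0,0.06],[0,0,0]],[[0,0,0.065],[0,0,0]],[[0,0,0.065],[0,0,0]]]'
python3 -c "
from h import *
need([.5745,.1694,.0776],tilt(0,54))"
```

```text
time: 18.25
position: [0.574, 0.1694, 0.0774]
tcp_rot: [[0.588, 0.0, 0.809], [-0.0, -1.0, 0.0], [0.809, -0.0, -0.588]]
ft_force: [0.2, -0.1, -1.1]
gripper_width: 0.679
finger_force: 30.0
t 18.25 pos [0.574  0.1694 0.0774] j [ 23.3 -28.3 130.6 -37.6  31.7 137.5] F [ 0.15 -0.13 -1.1 ] M [ 0.037  0.506 -0.006] g 0.679 30.0
shift [ 0.004 -0.     0.003] turn [-0. -0. -0.]
```

```bash
python3 -m jog '[[[-0.005,0,0],[0,0,0]],[[-0.01,0,0],[0,0,0]],[[-0.015,0,0],[0,0,0]],[[-0.02,0,0],[0,0,0]],[[-0.025,0,0],[0,0,0]],[[-0.03,0,0],[0,0,0]],[[-0.03,0,0],[0,0,0]],[[-0.03,0,0],[0,0,0]]]'
python3 -m jog '[[[0,0,0.005],[0,0,0]],[[0,0,0.01],[0,0,0]],[[0,0,0.015],[0,0,0]],[[0,0,0.02],[0,0,0]],[[0,0,0.025],[0,0,0]],[[0,0,0.03],[0,0,0]],[[0,0,0.03],[0,0,0]],[[0,0,0.03],[0,0,0]]]'
python3 -c "
from h import *
need([.5745,.1694,.0776],tilt(0,54))"
```

```text
time: 19.25
position: [0.5732, 0.1697, 0.0772]
tcp_rot: [[0.585, 0.001, 0.811], [-0.0, -1.0, 0.001], [0.811, -0.001, -0.585]]
ft_force: [2.9, -1.8, 6.0]
gripper_width: 0.679
finger_force: 30.0
time: 20.25
position: [0.5749, 0.1697, 0.0763]
tcp_rot: [[0.585, -0.001, 0.811], [-0.001, -1.0, -0.0], [0.811, -0.001, -0.585]]
ft_force: [-35.4, -6.3, 25.9]
gripper_width: 0.679
finger_force: 30.1
t 20.25 pos [0.5749 0.1697 0.0763] j [ 23.4 -28.  130.6 -38.2  31.4 138.2] F [-35.43  -6.27  25.88] M [-0.656  0.487 -0.9  ] g 0.679 30.1
shift [ 0.008  0.003 -0.01 ] turn [ 0.     -0.0005 -0.0002]
```

Contact with the bench, then firm contact with the rim. I'll ease back 2.5 mm, open, and withdraw along the tool axis.

```bash
python3 -m jog '[[[0,0,-0.005],[0,0,0]],[[0,0,-0.01],[0,0,0]],[[0,0,-0.015],[0,0,0]],[[0,0,-0.02],[0,0,0]],[[0,0,-0.025],[0,0,0]],[[0,0,-0.025],[0,0,0]],[[0,0,-0.025],[0,0,0]],[[0,0,-0.025],[0,0,0]]]'
python3 -m jog '[[[0,0,0],[0,0,0]],[[0,0,0],[0,0,0]],[[0,0,0],[0,0,0]],[[0,0,0],[0,0,0]],[[0,0,0],[0,0,0]],[[0,0,0],[0,0,0]],[[0,0,0],[0,0,0]],[[0,0,0],[0,0,0]]]' 1
python3 -m jog '[[[0,0,-0.03],[0,0,0]],[[0,0,-0.08],[0,0,0]],[[0,0,-0.15],[0,0,0]],[[0,0,-0.22],[0,0,0]],[[0,0,-0.3],[0,0,0]],[[0,0,-0.36],[0,0,0]],[[0,0,-0.4],[0,0,0]],[[0,0,-0.4],[0,0,0]]]'
python3 -c "
from h import *
need([.45,.10,.25],down(0))
for n in('side','top'):
  im,d=grab_frame(n);cv2.imwrite('pics/%s5.png'%n,im)
im=cv2.imread('pics/side5.png');cv2.imwrite('pics/s5.png',cv2.resize(im[110:230,240:400],None,fx=5,fy=5,interpolation=cv2.INTER_CUBIC))"
```

```text
time: 21.25
position: [0.5736, 0.1699, 0.0768]
tcp_rot: [[0.585, 0.001, 0.811], [-0.0, -1.0, 0.001], [0.811, -0.001, -0.585]]
ft_force: [3.2, -0.3, 5.9]
gripper_width: 0.681
finger_force: 30.0
time: 22.25
position: [0.5726, 0.1694, 0.0747]
tcp_rot: [[0.588, -0.0, 0.809], [-0.0, -1.0, 0.0], [0.809, -0.0, -0.588]]
ft_force: [-0.2, 0.5, 0.4]
gripper_width: 1.001
finger_force: 0.0
time: 23.25
position: [0.5402, 0.1695, 0.0986]
tcp_rot: [[0.587, 0.0, 0.809], [-0.0, -1.0, 0.001], [0.809, -0.001, -0.587]]
ft_force: [-0.9, -0.3, -0.9]
gripper_width: 0.998
finger_force: 0.0
t 23.25 pos [0.5402 0.1695 0.0986] j [ 25.8 -37.  133.7 -35.3  37.5 135.1] F [-0.86 -0.27 -0.9 ] M [0.067 0.322 0.032] g 0.998 0.0
shift [ 0.696  0.694 -1.619] turn [-1.000e-04 -1.501e-01 -0.000e+00]
```

View pics/s5.png

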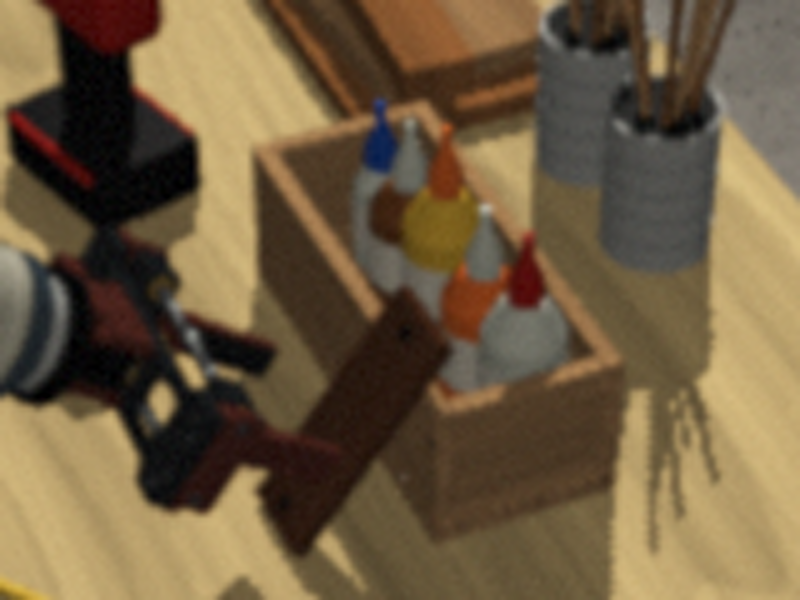

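The panel stands leaning: lower end on the bench at (285,525), underside on the rim at about (430,370), fingers clear. Now I retract and bring the tool upright.

```bash
python3 -m jog '[[[0,0,-0.15],[0,-0.005,0]],[[0.02,0.02,-0.3],[0,-0.015,0]],[[0.06,0.1,-0.45],[0,-0.035,0]],[[0.12,0.2,-0.6],[0,-0.06,0]],[[0.2,0.32,-0.75],[0,-0.085,0]],[[0.3,0.45,-0.9],[0,-0.11,0]],[[0.38,0.58,-1],[0,-0.135,0]],[[0.45,0.7,-1],[0,-0.15,0]]]'
python3 -c "
from h import *
need([.583,-.218,.22],down(0))
for p in [(724,187)]: pass"
```

```text
time: 24.35
position: [0.4869, 0.0987, 0.1944]
tcp_rot: [[1.0, -0.001, -0.002], [-0.001, -1.0, 0.001], [-0.002, -0.001, -1.0]]
ft_force: [0.9, 0.6, -0.4]
gripper_width: 1.003
finger_force: 0.0
t 24.35 pos [0.4869 0.0987 0.1944] j [  7.5 -10.9  90.9   0.  100.2  97.5] F [ 0.91  0.58 -0.37] M [ 0.06   0.025 -0.039] g 1.003 0.0
shift [ 0.963  3.166 -0.26 ] turn [-0.0001  0.0004 -0.0001]
```

```bash
python3 -m jog '[[[0,0.1,-0.05],[0,0,0]],[[0.05,0.25,-0.1],[0,0,0]],[[0.1,0.4,-0.15],[0,0,0]],[[0.15,0.55,-0.2],[0,0,0]],[[0.2,0.7,-0.26],[0,0,0]],[[0.25,0.85,-0.26],[0,0,0]],[[0.3,1,-0.26],[0,0,0]],[[0.3,1,-0.26],[0,0,0]]]'
python3 -m jog '[[[0.05,0.15,0],[0,0,0]],[[0.1,0.3,0],[0,0,0]],[[0.15,0.45,0],[0,0,0]],[[0.2,0.6,0],[0,0,0]],[[0.25,0.75,0],[0,0,0]],[[0.3,0.9,0],[0,0,0]],[[0.33,1,0],[0,0,0]],[[0.33,1,0],[0,0,0]]]'
python3 -m jog '[[[0.05,0.15,0],[0,0,0]],[[0.1,0.3,0],[0,0,0]],[[0.15,0.45,0],[0,0,0]],[[0.2,0.6,0],[0,0,0]],[[0.25,0.75,0],[0,0,0]],[[0.3,0.9,0],[0,0,0]],[[0.33,1,0],[0,0,0]],[[0.33,1,0],[0,0,0]]]'
python3 -m jog '[[[0,0.04,0],[0,0,0]],[[0,0.08,0],[0,0,0]],[[0,0.12,0],[0,0,0]],[[0,0.16,0],[0,0,0]],[[0,0.166,0],[0,0,0]],[[0,0.166,0.1],[0,0,0]],[[0,0.166,0.2],[0,0,0]],[[0,0.166,0.3],[0,0,0]]]'
python3 -c "
from h import *
need([.583,-.218,.14],down(0))
im,d=grab_frame('side');cv2.imwrite('pics/s6.png',cv2.resize(im[170:320,290:490],None,fx=4,fy=4,interpolation=cv2.INTER_CUBIC))"
```

```text
time: 25.35
position: [0.516, -0.0018, 0.2188]
tcp_rot: [[1.0, -0.002, -0.001], [-0.002, -1.0, 0.0], [-0.001, -0.0, -1.0]]
ft_force: [0.7, -0.2, 0.1]
gripper_width: 1.001
finger_force: 0.0
time: 26.35
position: [0.5489, -0.1013, 0.2191]
tcp_rot: [[1.0, -0.001, -0.0], [-0.001, -1.0, 0.0], [-0.0, -0.0, -1.0]]
ft_force: [-0.3, -0.9, 0.4]
gripper_width: 1.0
finger_force: 0.0
time: 27.35
position: [0.5819, -0.2014, 0.219]
tcp_rot: [[1.0, -0.001, -0.0], [-0.001, -1.0, 0.0], [-0.0, -0.0, -1.0]]
ft_force: [-0.0, 0.3, -0.8]
gripper_width: 1.002
finger_force: 0.0
time: 28.35
position: [0.5816, -0.217, 0.188]
tcp_rot: [[1.0, 0.0, -0.001], [0.0, -1.0, 0.001], [-0.001, -0.001, -1.0]]
ft_force: [0.0, 0.6, 0.1]
gripper_width: 0.999
finger_force: 0.0
t 28.35 pos [ 0.5816 -0.217   0.188 ] j [-23.6   8.2  72.7   0.   99.2  66.4] F [0.05 0.57 0.07] M [-0.041 -0.054 -0.035] g 0.999 0.0
shift [0.014 0.01  0.48 ] turn [-0.0001  0.0001  0.    ]
```

View pics/s6.png

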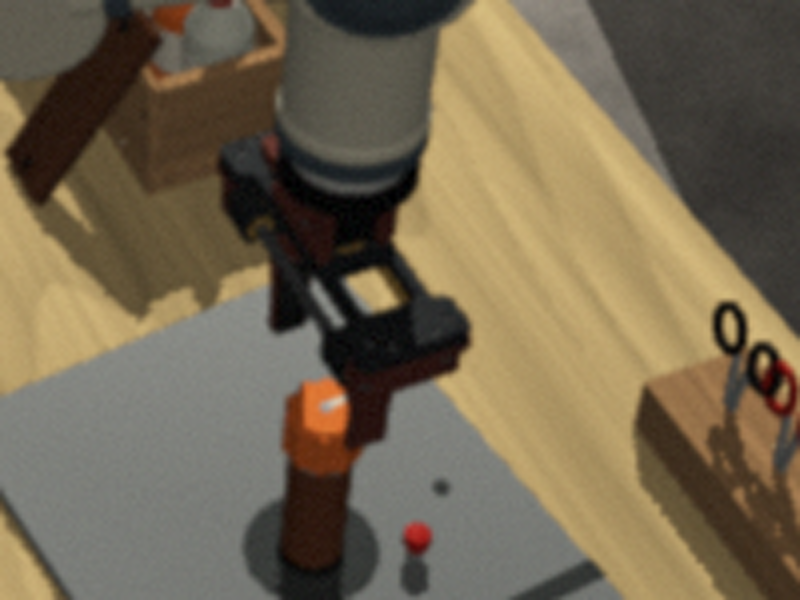

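The panel is still leaning at upper left, spanning (30,180) to (130,40). The knob at about (325,410) lies below the midpoint of the fingers at (367,410) and (290,300). I'll descend, grip, and try 15° counter-clockwise.

```bash
python3 -m jog '[[[0.01,0.01,0.08],[0,0,0]],[[0.014,0.01,0.16],[0,0,0]],[[0.014,0.01,0.24],[0,0,0]],[[0.014,0.01,0.32],[0,0,0]],[[0.014,0.01,0.39],[0,0,0]],[[0.014,0.01,0.44],[0,0,0]],[[0.014,0.01,0.47],[0,0,0]],[[0.014,0.01,0.48],[0,0,0]]]'
python3 -m jog '[[[0,0,0],[0,0,0]],[[0,0,0],[0,0,0]],[[0,0,0],[0,0,0]],[[0,0,0],[0,0,0]],[[0,0,0],[0,0,0]],[[0,0,0],[0,0,0]],[[0,0,0],[0,0,0]],[[0,0,0],[0,0,0]]]' 0.4
python3 -c "
from h import *
need([.583,-.218,.14],down(0))"
python3 -m jog '[[[0,0,0],[0,0,-0.008]],[[0,0,0],[0,0,-0.016]],[[0,0,0],[0,0,-0.024]],[[0,0,0],[0,0,-0.032]],[[0,0,0],[0,0,-0.04]],[[0,0,0],[0,0,-0.045]],[[0,0,0],[0,0,-0.045]],[[0,0,0],[0,0,-0.045]]]'
python3 -c "
from h import *
need([.583,-.218,.14],down(0))"
```

```text
time: 29.4
position: [0.5833, -0.2182, 0.1412]
tcp_rot: [[1.0, 0.0, 0.0], [0.0, -1.0, 0.0], [0.0, -0.0, -1.0]]
ft_force: [0.6, 0.6, 0.5]
gripper_width: 1.001
finger_force: 0.0
time: 30.4
position: [0.5832, -0.2185, 0.1414]
tcp_rot: [[1.0, -0.0, 0.0], [-0.0, -1.0, -0.0], [0.0, 0.0, -1.0]]
ft_force: [-0.6, -1.2, 1.5]
gripper_width: 0.564
finger_force: 30.0
t 30.4 pos [ 0.5832 -0.2185  0.1414] j [-23.7   8.9  76.7  -0.   94.4  66.3] F [-0.61 -1.21  1.51] M [-0.295  0.042 -0.058] g 0.564 30.0
shift [-0.002 -0.005  0.014] turn [ 0. -0. -0.]
time: 31.4
position: [0.5827, -0.2192, 0.1414]
tcp_rot: [[0.961, 0.277, -0.001], [0.277, -0.961, -0.001], [-0.001, 0.001, -1.0]]
ft_force: [-2.7, -5.2, 1.0]
gripper_width: 0.559
finger_force: 30.0
t 31.4 pos [ 0.5827 -0.2192  0.1414] j [-23.7   8.9  76.7  -0.1  94.5  50.2] F [-2.65 -5.23  1.05] M [-0.801  0.421 -1.178] g 0.559 30.0
shift [ 0.006 -0.01   0.014] turn [0.0002 0.0002 0.0447]
```

A resisting moment of 1.18 N·m means a stop this way, so I reverse to clockwise (tool +z).

```bash
python3 -m jog '[[[0,0,0],[0,0,0.015]],[[0,0,0],[0,0,0.03]],[[0,0,0],[0,0,0.045]],[[0,0,0],[0,0,0.06]],[[0,0,0],[0,0,0.075]],[[0,0,0],[0,0,0.09]],[[0,0,0],[0,0,0.1]],[[0,0,0],[0,0,0.1]]]'
python3 -c "
from h import *
need([.583,-.218,.14],down(0))"
python3 -m jog '[[[0,0,0],[0,0,0.02]],[[0,0,0],[0,0,0.04]],[[0,0,0],[0,0,0.06]],[[0,0,0],[0,0,0.08]],[[0,0,0],[0,0,0.1]],[[0,0,0],[0,0,0.12]],[[0,0,0],[0,0,0.13]],[[0,0,0],[0,0,0.13]]]'
python3 -c "
from h import *
need([.583,-.218,.14],down(0))"
```

```text
time: 32.4
position: [0.5834, -0.218, 0.1413]
tcp_rot: [[0.941, -0.337, 0.0], [-0.337, -0.941, 0.0], [0.0, -0.0, -1.0]]
ft_force: [-0.6, -2.2, 0.5]
gripper_width: 0.561
finger_force: 30.0
t 32.4 pos [ 0.5834 -0.218   0.1413] j [-23.6   8.9  76.7   0.   94.4  86.1] F [-0.57 -2.21  0.5 ] M [-0.377  0.107  0.032] g 0.561 30.0
shift [-0.004  0.001  0.013] turn [-0.0001 -0.     -0.0548]
time: 33.4
position: [0.5835, -0.2177, 0.1419]
tcp_rot: [[0.399, -0.917, 0.001], [-0.917, -0.399, 0.001], [-0.0, -0.001, -1.0]]
ft_force: [-1.4, -0.3, 3.4]
gripper_width: 0.562
finger_force: 30.0
t 33.4 pos [ 0.5835 -0.2177  0.1419] j [-2.360e+01  8.800e+00  7.670e+01  1.000e-01  9.450e+01  1.328e+02] F [-1.42 -0.25  3.37] M [ 0.166  0.259 -0.013] g 0.562 30.0
shift [0.001 0.006 0.019] turn [-0.0002 -0.     -0.1846]
```

It turns easily clockwise, so the thread is left-hand; about 83° is done. I'll regrip and turn another 37°.

```bash
python3 -m jog '[[[0,0,0],[0,0,0]],[[0,0,0],[0,0,0]],[[0,0,0],[0,0,0]],[[0,0,0],[0,0,0]],[[0,0,0],[0,0,0]],[[0,0,0],[0,0,0]],[[0,0,0],[0,0,0]],[[0,0,0],[0,0,0]]]' 1
python3 -m jog '[[[0,0,0],[0,0,-0.025]],[[0,0,0],[0,0,-0.05]],[[0,0,0],[0,0,-0.075]],[[0,0,0],[0,0,-0.1]],[[0,0,0],[0,0,-0.125]],[[0,0,0],[0,0,-0.15]],[[0,0,0],[0,0,-0.17]],[[0,0,0],[0,0,-0.18]]]'
python3 -m jog '[[[0,0,0],[0,0,0]],[[0,0,0],[0,0,0]],[[0,0,0],[0,0,0]],[[0,0,0],[0,0,0]],[[0,0,0],[0,0,0]],[[0,0,0],[0,0,0]],[[0,0,0],[0,0,0]],[[0,0,0],[0,0,0]]]' 0.4
python3 -c "
from h import *
need([.583,-.218,.14],down(0))"
python3 -m jog '[[[0,0,0],[0,0,0.015]],[[0,0,0],[0,0,0.03]],[[0,0,0],[0,0,0.045]],[[0,0,0],[0,0,0.06]],[[0,0,0],[0,0,0.075]],[[0,0,0],[0,0,0.09]],[[0,0,0],[0,0,0.1]],[[0,0,0],[0,0,0.1]]]'
python3 -c "
from h import *
need([.583,-.218,.14],down(0))"
```

```text
time: 34.4
position: [0.5832, -0.2183, 0.1413]
tcp_rot: [[0.397, -0.918, 0.0], [-0.918, -0.397, 0.0], [-0.0, -0.0, -1.0]]
ft_force: [0.9, -0.7, 0.1]
gripper_width: 1.003
finger_force: 0.0
time: 35.4
position: [0.5832, -0.2182, 0.1413]
tcp_rot: [[1.0, -0.029, 0.0], [-0.029, -1.0, 0.0], [0.0, -0.0, -1.0]]
ft_force: [0.2, -0.4, -0.1]
gripper_width: 1.001
finger_force: 0.0
time: 36.4
position: [0.5832, -0.2183, 0.1414]
tcp_rot: [[1.0, -0.031, 0.0], [-0.031, -1.0, 0.0], [0.0, -0.0, -1.0]]
ft_force: [-1.1, -1.2, -0.7]
gripper_width: 0.562
finger_force: 30.0
t 36.4 pos [ 0.5832 -0.2183  0.1414] j [-23.7   8.9  76.7   0.   94.4  68.1] F [-1.06 -1.17 -0.72] M [-0.153 -0.034  0.054] g 0.562 30.0
shift [-0.002 -0.003  0.014] turn [-0.    -0.    -0.005]
time: 37.4
position: [0.5834, -0.2183, 0.142]
tcp_rot: [[0.791, -0.612, 0.001], [-0.612, -0.791, -0.0], [0.001, -0.0, -1.0]]
ft_force: [-0.5, -0.4, 3.2]
gripper_width: 0.565
finger_force: 30.0
t 37.4 pos [ 0.5834 -0.2183  0.142 ] j [-23.6   8.8  76.6   0.   94.5 104.1] F [-0.5  -0.43  3.17] M [ 0.05   0.087 -0.023] g 0.565 30.0
shift [-0.005  0.     0.02 ] turn [-0.     -0.0002 -0.1049]
```

About 119° (2.08 rad) in total with no end stop felt. I'll try a gentle 10 mm lift.

```bash
python3 -m jog '[[[0,0,-0.01],[0,0,0]],[[0,0,-0.02],[0,0,0]],[[0,0,-0.035],[0,0,0]],[[0,0,-0.05],[0,0,0]],[[0,0,-0.07],[0,0,0]],[[0,0,-0.085],[0,0,0]],[[0,0,-0.1],[0,0,0]],[[0,0,-0.1],[0,0,0]]]'
```

```text
time: 38.4
position: [0.5834, -0.2182, 0.1517]
tcp_rot: [[0.79, -0.613, 0.001], [-0.613, -0.79, 0.0], [0.0, -0.0, -1.0]]
ft_force: [-0.9, 0.2, -0.1]
gripper_width: 0.563
finger_force: 30.0
```

Lifted freely with no drag. I'll raise it another 95 mm and hold.

```bash
python3 -m jog '[[[0,0,-0.08],[0,0,0]],[[0,0,-0.2],[0,0,0]],[[0,0,-0.35],[0,0,0]],[[0,0,-0.5],[0,0,0]],[[0,0,-0.65],[0,0,0]],[[0,0,-0.8],[0,0,0]],[[0,0,-0.9],[0,0,0]],[[0,0,-0.95],[0,0,0]]]'
python3 -m jog '[[[0,0,0],[0,0,0]],[[0,0,0],[0,0,0]],[[0,0,0],[0,0,0]],[[0,0,0],[0,0,0]],[[0,0,0],[0,0,0]],[[0,0,0],[0,0,0]],[[0,0,0],[0,0,0]],[[0,0,0],[0,0,0]]]'
python3 -c "
from h import *
im,d=grab_frame('side');cv2.imwrite('pics/s7.png',cv2.resize(im[110:330,240:500],None,fx=2.7,fy=2.7,interpolation=cv2.INTER_CUBIC))"
```

```text
time: 39.4
position: [0.5834, -0.2183, 0.2471]
tcp_rot: [[0.79, -0.613, 0.001], [-0.613, -0.79, -0.0], [0.001, -0.0, -1.0]]
ft_force: [0.3, -0.5, -1.0]
gripper_width: 0.56
finger_force: 30.0
time: 40.4
position: [0.5832, -0.2183, 0.2463]
tcp_rot: [[0.79, -0.613, 0.0], [-0.613, -0.79, 0.0], [-0.0, -0.0, -1.0]]
ft_force: [0.6, -0.1, -1.6]
gripper_width: 0.565
finger_force: 30.0
```

View pics/s7.png

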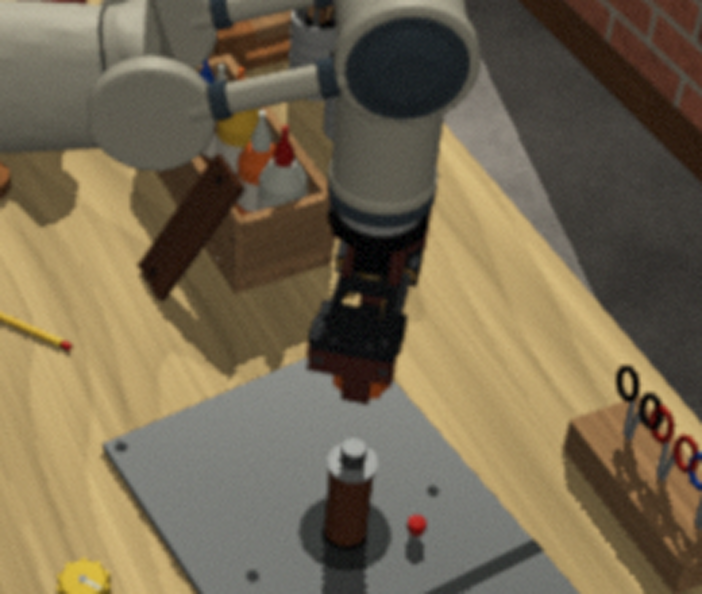

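The knob is up in the gripper at (365,385), the bare stud shows at (352,455), and the panel still leans on the caddy from (160,280) to (220,170). Handing in.

```bash
python3 -c "
from plant import robot
print(robot.finish_job())"
```

```text
the job is handed in; nothing more can be done
None
```

The job is handed in at about 40 s of the 72 s limit, with no verdict returned: the panel leans on the caddy at about 54°, and the knob (left-hand thread, unscrewed clockwise) is held still about 105 mm above its seat.

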